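Collar the easel foot and hold its hidden bolt

TASK

Slip the wide spacer collar and then the narrow one down the post of the easel foot until both sit fully home, then reach down into the gap behind the bracket, grip the hidden hexagonal bolt head between the fingers by its two nearly upright flats and turn it, against its light spring, until those flats are upright. Finish while still holding the head there so that it cannot turn while I tighten the nut in front; do not let go at the end. Leave the paint bottle, the tissue box and the brush where they are.

Things in the scene. Friction and masses are not known exactly. Their poses are not given: they have to be found in the camera images.
- foot: The easel's foot, screwed to the table: dark steel base plate 130 (x) x 240 (y) x 8 mm high, carrying a post, a bracket and a rail. Origin at the centre of the plate's underside, z up.
- bracket_top (a point): Middle of the top edge of the bracket, 90 mm above the table, at (-23, -65, 90) mm in the foot's frame. The bracket is an upright dark steel plate 6 mm thick (x) and 70 mm wide (y) on the base plate. The bolt passes through it along x: head behind it (+x), hexagonal nut in front (-x).
- rail_top (a point): Middle of the top of the wooden rail behind the bracket, 74 mm above the table, at (39, -65, 74) mm in the foot's frame. The rail is 18 mm thick (x), 90 mm wide (y). The gap between bracket and rail is 50 mm, open above and at both ends (+y and -y).
- post_foot (a point): Centre of the foot of the round steel post, on the base plate's top face, at (0, 75, 8) mm in the foot's frame, same axes. The post is 18 mm across and 50 mm tall, its last 7 mm tapered.
- bolt_head (a point): Centre of the steel hexagonal bolt head in the gap, at (-2, -65, 62) mm in the foot's frame. Head 24 mm across flats, 27.7 across corners, 16 long along x, standing 10 mm off the bracket on a 17 mm round shank. It turns with the bolt: x = bolt axis (the foot's x), y = square to the pair of flats to grip, z = along them.
- bolt (a joint): Turn of the bolt about the foot's +x, rad (positive: top of the head moves to the foot's -y). 0 = the flats to grip (facing the foot's +y and -y) upright. A steady spring of about 0.1 N m winds it to its stop at -0.30, where it starts; other stop at 0.5. Pads closed on it askew jam on its corners and do not straighten it: tip the fingers to match the flats, then turn.
- wide_collar: Loose plain aluminium ring lying flat on the table, 54 mm outside, 22 mm hole, 18 mm high, about 90 g; origin at the centre of its underside, z along its axis. It goes on first, down to the base plate.
- narrow_collar: Loose plain aluminium ring lying flat on the table, 40 mm outside, 22 mm hole, 18 mm high, about 50 g; origin at the centre of its underside, z along its axis. It goes on second, down to the wide collar.
- paint_bottle: Gold paint bottle standing upright, 48 mm across, 130 mm high; origin under its centre. Leave alone.
- tissue_box: Blue and white tissue box 110 x 200 x 80 mm high; origin under its centre. Leave alone.
- brush: Paint brush lying on the table along its x axis. Leave alone.
Not all that is in view belongs to the job. Leave any black or green look-alike of the narrow_collar alone.

How it is judged:
By the outcome, as a careful person would: the job done as asked, in the order asked, and still so for the second after the job is handed in, while the arm keeps its last pose, push and grip.
It also fails if it takes over 67 s, if anything falls off the work surface, if the arm or the gripper's body presses on something with over 40 N, if the wrist force passes 120 N, or if a joint passes its speed limit or range.

ROBOT

A 6-joint arm with a two-finger parallel gripper is mounted at the origin on the work surface. World frame = base frame: x ahead of the robot, y to its left, z up, the work surface at z = 0. Lengths are in m, angles in degrees, forces in N, time in s.
With the tool pointing down it reaches from about 0.35 to 0.875 m from the base axis. Payload 4.2 kg.
Tool frame: the origin (TCP) lies midway between the tips of the shut fingers; the grasp point (between the pads) lies ctrl.grasp_offset behind it (ctrl.grasp_offset is the distance from the TCP to the grasp point, in m); z points along the fingers, y is the direction in which the jaws open and shut (so a half turn about z gives the same grasp; the last joint's range is limited). The gripper opens to 85 mm and grips with 20 to 120 N. Pads are 22 mm wide; open, the fingers measure 114 mm over their backs; the gripper's body (76 mm by 85 mm) begins 54 mm behind the grasp point. The pads swing forward as they close: fully open they stand 13 mm farther back than shut.
Start: joints at [80.936, 22.042, 0.453, 0, -68.411, -14.817], TCP at [0.253, 0.571, 0.231] pointing down, gripper open.
Joint ranges: [-179.83, 179.83], [-69.29, 118.12], [-61.27, 80.66], [-181.25, 117.63], [-171.15, -9.14], [-177.46, 177.46]. Speed limits (degrees/s): [159.86, 159.86, 180, 180, 180, 180].

INTERFACE

Orientations are given as [roll, pitch, yaw] about the fixed x, y, z axes, in that order (R = Rz(yaw) Ry(pitch) Rx(roll)).
In Python, from bench import ctrl gives the robot as it stands.
- The arm moves only by the shell command python3 -m creep 'ROWS'. ROWS is JSON, a list of rows, each a list of 7 numbers: the shift along the tool's x, y, z in units of 75 mm (1.0 is 75 mm), then the turn, a rotation vector about the tool's x, y, z in units of pi rad (1.0 is pi rad), then the opening, from -1 (shut) to 1 (fully open). In form: [[dx, dy, dz, rx, ry, rz, grip], ...]. A call has 1 to 5 rows; each row shifts and turns the pose as measured when the row begins, along the tool's axes as they then stand; what a row does not reach is not made up. A row lasts 1/12 s, in which the tool goes at most 41.7 mm and 7.16 degrees, less where a joint would pass 70% of its speed; a pose out of reach is approached as far as the arm can. A call with a number of a shift or a turn outside -1 to 1 is refused whole. A call with a gripper value outside its range is refused whole. The fingers move at their own pace and stop on an object; the grip force is fixed at half the most. Time passes only in rows, so rows that do not move let the fingers close. It gives the time, the measured TCP pose, the force and the opening at its end, in the units of the state.
- ctrl.observe(): the state, without advancing time (a new reading comes with each control period).
- ctrl.snapshot(name): name is "side" or "top" or "wrist"; returns (picture, depth): 480x640x3 uint8, red, green, blue; 480x640 float32, m along the optical axis (not along the pixel's ray), 0 where there is no reading.
- ctrl.camera_params(name): a dict with "fx", "fy", "cx", "cy" (pixels), "rvec" (rotation vector, rad) and "tvec" (3), from world to camera coordinates, as OpenCV has them. Camera axes: x right, y down, z forward; pixel columns grow to the right and rows downward; lengths in m; the calibration is good to about 2 mm. A picture is of the moment at which its call begins: read the wrist's pose just before it. camera_params takes no time and is no camera call; for the wrist camera it gives the pose at the moment of the call.
- ctrl.finish_job(): hands the job in, once; it reports no verdict.
The state is a dict: "time": time; "joints": joint angles; "dq": joint speeds; "joint_torque": joint torques, N m; "ee_pos": TCP position; "tool_rot": TCP orientation; "ft_force": force on the tool from outside, world axes, zero at the start; "torque": the same for the moment, N m; "gripper_width": opening from 0.0 (shut) to 1.0 (fully open).
Only numpy, scipy, OpenCV 4.12 (cv2) and the standard library are available. Lean on these libraries where they do the work, as an engineer would, in place of code of your own. Each camera call takes 0.05 s, during which the arm holds its last target. There are 200 camera calls.

## Working session

There is one attempt and no reset: what is moved stays moved. The work goes in short steps, Python scripts to look and compute and a shell command to move; the robot and the scene stay as the last step left them, time stands still between calls to the robot, and variables do not carry over. Pictures are saved under pics/ and viewed, about 8 in all and at most 12, crops included, and the job is handed in when it is done.

```bash
ls; mkdir -p pics; python3 - <<'E'
from bench import ctrl
import cv2,numpy as np
print(ctrl.observe(), ctrl.grasp_offset)
for n in ["top","side"]:
    p,d=ctrl.snapshot(n); cv2.imwrite(f"pics/{n}0.png",p[:,:,::-1]); np.save(f"pics/{n}0.npy",d); print(n,ctrl.camera_params(n))
E
```

```text
pics
{'time': 0.0, 'joints': array([ 8.09377906e+01,  2.20910202e+01,  3.80076390e-01, -2.85553815e-02,
       -6.84092735e+01, -1.48159766e+01]), 'dq': array([ 0.02206581,  0.02881466,  0.07093462,  0.0705518 ,  0.00276058,
       -0.11090925]), 'joint_torque': array([-3.82333965e-04, -3.92287338e+01,  1.88397413e+01,  4.18623626e+00,
       -4.62192416e-03,  1.23204796e-06]), 'ee_pos': array([0.25275142, 0.57098837, 0.23022199]), 'tool_rot': array([ 1.79876993e+02, -5.09435257e-03, -2.38887160e+01]), 'ft_force': array([-0.90313529,  0.70149429, -0.21042609]), 'torque': array([ 0.03891354, -0.03878912,  0.00041894]), 'gripper_width': 1.0018260927838598} 0.0187
top {'fx': 485.40833786058647, 'fy': 485.40833786058647, 'cx': 320.14271354012084, 'cy': 240.1782408194678, 'rvec': array([ 2.19903923, -2.15589459,  0.14648122]), 'tvec': array([-0.04512   ,  0.59668352,  0.92161859])}
side {'fx': 501.91016097609514, 'fy': 501.91016097609514, 'cx': 323.3684426626864, 'cy': 241.05978506620102, 'rvec': array([ 0.03365409, -2.8368474 ,  1.30231291]), 'tvec': array([0.59960794, 0.09079465, 0.97371264])}
```

View pics/top0.png

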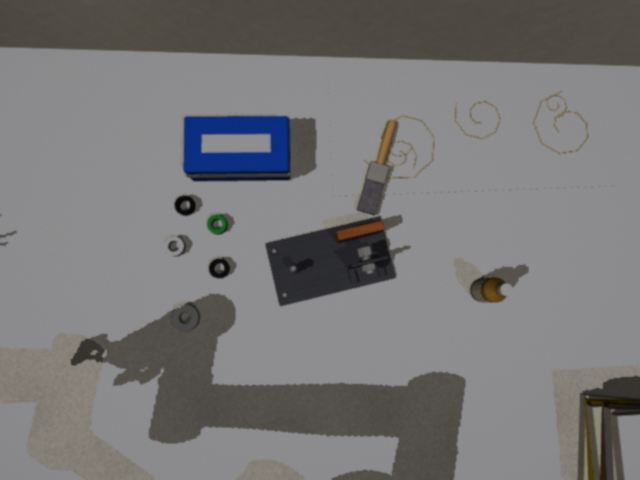

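View pics/side0.png

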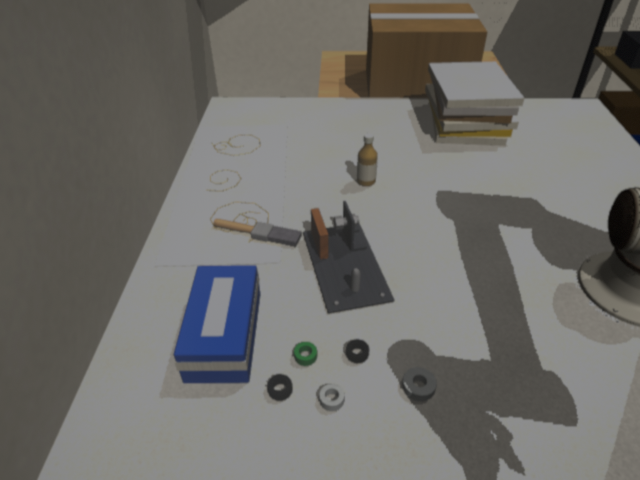

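Top view: wide collar at (186,317), in shadow, grey. For the narrow collar the candidates are silver (176,245), black (185,205), black (219,268) and green (218,224). The bare aluminium one at (176,245) fits. The foot spans (266–395, 218–305), with the post at (293,268) and the bracket and rail at the right.

```bash
cat > h.py <<'E'
import numpy as np,cv2
from bench import ctrl
from scipy.spatial.transform import Rotation as R
def world(d,P):
    v,u=np.mgrid[0:480,0:640]
    c=np.stack([(u-P['cx'])/P['fx']*d,(v-P['cy'])/P['fy']*d,d],-1)
    M=R.from_rotvec(P['rvec']).as_matrix()
    return (c-P['tvec'])@M
def pix(u,v,z,P):
    M=R.from_rotvec(P['rvec']).as_matrix(); C=-M.T@P['tvec']
    r=M.T@np.array([(u-P['cx'])/P['fx'],(v-P['cy'])/P['fy'],1]); return C+r*(z-C[2])/r[2]
def proj(p,P): return cv2.projectPoints(np.array(p,float).reshape(-1,3),P['rvec'],P['tvec'],np.array([[P['fx'],0,P['cx']],[0,P['fy'],P['cy']],[0,0,1.]]),None)[0][:,0]
E
python3 - <<'E'
from h import *
I={n:cv2.imread(f"pics/{n}0.png") for n in("top","side")}
for n in("top","side"):
    P=ctrl.camera_params(n); d=np.load(f"pics/{n}0.npy"); W=world(d,P); np.save(f"pics/W{n}.npy",W)
    print(n,'cam',-R.from_rotvec(P['rvec']).as_matrix().T@P['tvec'])
    cs={'narrow':(176,245),'wide':(186,317),'post':(293,268)} if n=="top" else {'narrow':(331,397),'wide':(419,383),'post':(356,271)}
    for k,(u,v) in cs.items():
        w=W[v-22:v+23,u-22:u+23].reshape(-1,3)
        zt={'narrow':(.012,.024),'wide':(.012,.024),'post':(.045,.065)}[k]
        s=w[(w[:,2]>zt[0])&(w[:,2]<zt[1])]
        print(n,k,len(s),'box centre',(s.min(0)+s.max(0))/2 if len(s) else '', np.ptp(s,axis=0) if len(s) else '', 'pix@z',pix(u,v,.018,P), 'tablez',np.median(w[:,2]))
    m=(W[...,2]>.004)&(W[...,2]<.011)
    u0,u1,v0,v1=(255,405,210,310) if n=="top" else (300,395,215,310)
    s=W[v0:v1,u0:u1][m[v0:v1,u0:u1]]; 
    r=cv2.minAreaRect(s[:,:2].astype(np.float32)*1000); print('plate',r)
    for a,b,c in((.085,.095,'bracket'),(.069,.078,'rail')):
        q=W[v0-20:v1,u0:u1].reshape(-1,3); q=q[(q[:,2]>a)&(q[:,2]<b)]
        if len(q): print(c,len(q),cv2.minAreaRect(q[:,:2].astype(np.float32)*1000))
a=cv2.resize(I['top'][180:340,150:410],None,fx=3,fy=3,interpolation=cv2.INTER_CUBIC)
a=np.clip(a.astype(float)*1.6,0,255).astype(np.uint8)
cv2.imwrite("pics/c1.png",a)
E
```

```text
top cam [ 0.49375065 -0.00976058  0.98161239]
top narrow 235 box centre [0.58057743 0.25602856 0.01796103] [0.03816031 0.0392998  0.01106855] pix@z [0.58342422 0.25154738 0.018     ] tablez 0.0003473017825350506
top wide 513 box centre [0.44193566 0.22814398 0.01765477] [0.05224769 0.05417423 0.01120941] pix@z [0.44290914 0.2251199  0.018     ] tablez 0.0007155552255206708
top post 70 box centre [0.54072946 0.01720807 0.05445733] [0.01543287 0.0172217  0.01315541] pix@z [0.54248605 0.01913157 0.018     ] tablez 0.007869046775315936
plate ((565.5821533203125, -56.25874328613281), (192.05027770996094, 303.9358215332031), 2.436941146850586)
bracket 125 ((553.6630249023438, -123.30953979492188), (5.986127853393555, 68.95410919189453), 14.757267951965332)
rail 633 ((578.2380981445312, -117.45170593261719), (91.89752960205078, 89.5884017944336), 15.00837230682373)
side cam [0.57399295 0.6955816  0.7089344 ]
side narrow 367 box centre [0.57986228 0.25823786 0.01600082] [0.03917892 0.04154098 0.00785426] pix@z [0.580524   0.26281861 0.018     ] tablez 6.336727524651347e-05
side wide 700 box centre [0.43991685 0.2320733  0.01626251] [0.05285768 0.05432081 0.00840805] pix@z [0.44141053 0.23470202 0.018     ] tablez 0.0009953043677922986
side post 73 box centre [0.53859176 0.02291046 0.05218755] [0.0169503  0.01460822 0.01348914] pix@z [ 0.53579406 -0.01843461  0.018     ] tablez 0.007522683988622003
plate ((559.402587890625, -51.20631408691406), (138.43736267089844, 243.1664581298828), 15.683106422424316)
bracket 79 ((551.4037475585938, -121.08921813964844), (6.545472621917725, 70.67537689208984), 14.573319435119629)
rail 383 ((576.1334228515625, -115.66390991210938), (91.5877685546875, 91.43624114990234), 14.748749732971191)
```

View pics/c1.png

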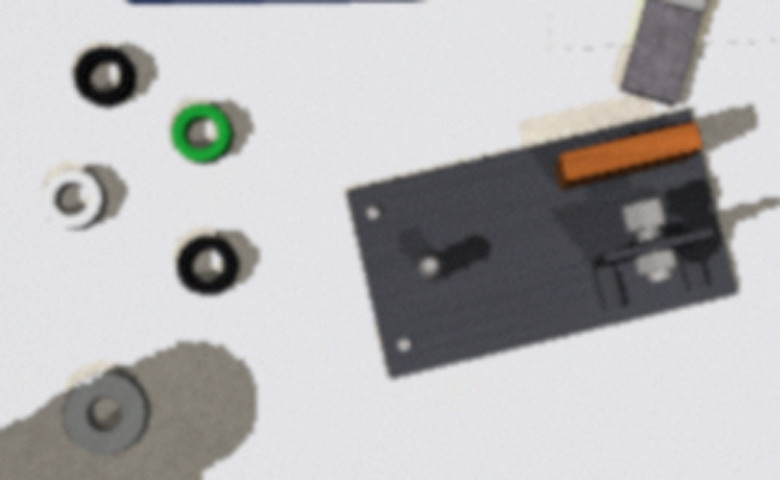

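The crop confirms the bare aluminium small ring at (175,246) is the narrow collar; the nearby rings are black, black and green. The foot yaw is about 14.7°. I'll rotate the wrist to match and approach the wide collar.

```bash
cat > go.py <<'E'
# total shift/turn (tool units) from the present pose to target x y z(mm) roll pitch yaw
import sys; from h import *
a=list(map(float,sys.argv[1:])); s=ctrl.observe(); A=R.from_euler('xyz',s['tool_rot'],degrees=True)
B=R.from_euler('xyz',a[3:] or [180,0,14.7],degrees=True)
d=A.inv().apply(np.array(a[:3])/1000-s['ee_pos'])/.075; r=(A.inv()*B).as_rotvec()/np.pi
print('t %.2f'%s['time'],'pos',(s['ee_pos']*1000).round(1),'rot',s['tool_rot'].round(1),'F',s['ft_force'].round(1),'w %.3f'%s['gripper_width'])
print('shift',d.round(3),'turn',r.round(4))
E
python3 -m creep '[[0,0,0,0,0,-0.0357,1],[0,0,0,0,0,-0.0357,1],[0,0,0,0,0,-0.0357,1],[0,0,0,0,0,-0.0357,1],[0,0,0,0,0,-0.0357,1]]'; python3 go.py 441 230 150
```

```text
time: 0.52
ee_pos: [0.2521, 0.5694, 0.2269]
tool_rot: [179.6, 0.3, 9.6]
ft_force: [0.1, 0.3, 0.3]
gripper_width: 1.005
t 0.52 pos [252.1 569.4 226.9] rot [179.6   0.3   9.6] F [0.1 0.3 0.3] w 1.005
shift [1.733 4.874 1.054] turn [ 0.0023  0.0015 -0.0283]
```

```bash
python3 -m creep '[[0.17,0.48,0.1,0,0,-0.028,1],[0.17,0.48,0.1,0,0,0,1],[0.17,0.48,0.1,0,0,0,1],[0.17,0.48,0.1,0,0,0,1],[0.17,0.48,0.1,0,0,0,1]]'; python3 go.py 441 230 150;
```

```text
time: 0.93
ee_pos: [0.3569, 0.4108, 0.1867]
tool_rot: [179.7, 0.3, 15.9]
ft_force: [0.9, 0.5, -1.0]
gripper_width: 1.0
t 0.93 pos [356.9 410.8 186.7] rot [179.7   0.3  15.9] F [ 0.9  0.5 -1. ] w 1.000
shift [0.423 2.622 0.503] turn [0.0019 0.0017 0.0064]
```

```bash
python3 -m creep '[[0.08,0.5,0.1,0.002,0.0017,0.006,1],[0.08,0.5,0.1,0,0,0,1],[0.08,0.5,0.1,0,0,0,1],[0.08,0.5,0.1,0,0,0,1],[0.08,0.5,0.08,0,0,0,1]]';  python3 -m creep '[[0,0,0,0,0,0,1],[0,0,0,0,0,0,1]]'; python3 go.py 441 230 150; python3 - <<'E'
from h import *
P=ctrl.camera_params('wrist'); s=ctrl.observe(); p,d=ctrl.snapshot('wrist'); cv2.imwrite('pics/w1.png',p[:,:,::-1]); np.save('pics/w1.npy',d)
print(P, -R.from_rotvec(P['rvec']).as_matrix().T@P['tvec'], proj([[.441,.230,.018]],P))
W=world(d,P);m=(W[...,2]>.012)&(W[...,2]<.024)&(abs(W[...,0]-.441)<.05)&(abs(W[...,1]-.23)<.05); q=W[m]
print(len(q),(q.min(0)+q.max(0))/2,np.ptp(q,axis=0),cv2.minEnclosingCircle(q[:,:2].astype(np.float32)*1000))
E
```

```text
time: 1.35
ee_pos: [0.4362, 0.228, 0.1475]
tool_rot: [179.9, 0.1, 14.8]
ft_force: [1.4, 1.0, -0.3]
gripper_width: 1.0
time: 1.52
ee_pos: [0.4362, 0.2202, 0.1452]
tool_rot: [179.8, 0.5, 14.2]
ft_force: [0.5, 0.6, 0.4]
gripper_width: 0.997
t 1.52 pos [436.2 220.2 145.2] rot [179.8   0.5  14.2] F [0.5 0.6 0.4] w 0.997
shift [ 0.093 -0.11  -0.065] turn [ 0.0012  0.0026 -0.0026]
{'fx': 361.82846082087076, 'fy': 361.82846082087076, 'cx': 314.4143490333116, 'cy': 238.96519689965768, 'rvec': array([-2.26339338,  1.76116259,  0.28723728]), 'tvec': array([0.10671642, 0.43687354, 0.45178455])} [0.51515269 0.24180306 0.28723711] [[304.58891305 218.66698404]]
3097 [0.44172924 0.23048366 0.01630866] [0.05290812 0.05349606 0.00859937] ((441.8095703125, 230.39402770996094), 27.0512752532959)
```

View pics/w1.png

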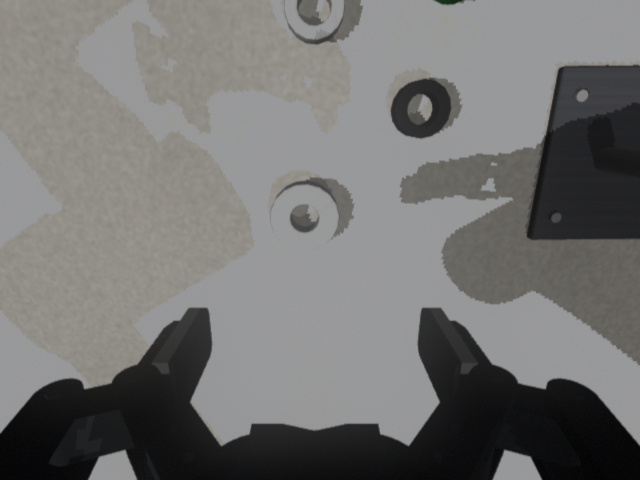

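Wrist view: wide collar at (305,217), with both fingers in view. Measured centre (441.8, 230.4), radius 27.05 mm, which agrees with the other cameras.

```bash
python3 -m creep '[[0.1,-0.125,0,0.001,0.0026,-0.0026,1],[0,0,0.3,0,0,0,1],[0,0,0.4,0,0,0,1],[0,0,0.4,0,0,0,1],[0,0,0.3,0,0,0,1]]';  python3 -m creep '[[0,0,0,0,0,0,1],[0,0,0,0,0,0,1]]'; python3 go.py 441.8 230.4 4
```

```text
time: 1.98
ee_pos: [0.4473, 0.2452, 0.0442]
tool_rot: [-179.4, -1.3, 15.4]
ft_force: [-0.2, -0.3, -0.3]
gripper_width: 0.997
time: 2.15
ee_pos: [0.4452, 0.2474, 0.0401]
tool_rot: [-179.6, -0.9, 15.7]
ft_force: [-0.0, 0.1, 0.3]
gripper_width: 1.001
t 2.15 pos [445.2 247.4  40.1] rot [-179.6   -0.9   15.7] F [-0.   0.1  0.3] w 1.001
shift [-0.113  0.209  0.478] turn [-0.0022 -0.005   0.0056]
```

```bash
python3 -m creep '[[-0.1,0.19,0,-0.002,-0.005,0.0056,1],[0,0,0,0,0,0,1],[0,0,0,0,0,0,1],[0,0,0,0,0,0,1]]'; python3 go.py 441.8 230.4 4
```

```text
time: 2.48
ee_pos: [0.4434, 0.2354, 0.0439]
tool_rot: [-179.8, -0.3, 14.9]
ft_force: [0.3, 0.3, 0.1]
gripper_width: 1.002
t 2.48 pos [443.4 235.4  43.9] rot [-179.8   -0.3   14.9] F [0.3 0.3 0.1] w 1.002
shift [-0.042  0.061  0.531] turn [-0.0011 -0.0019  0.0012]
```

```bash
python3 -m creep '[[-0.03,0.06,0.1,-0.001,-0.002,0.001,1],[0,0,0.1,0,0,0,1],[0,0,0.1,0,0,0,1],[0,0,0.1,0,0,0,1],[0,0,0.05,0,0,0,1]]'; python3 go.py 441.8 230.4 4
```

```text
time: 2.9
ee_pos: [0.4444, 0.2317, 0.0105]
tool_rot: [-179.8, -0.4, 14.7]
ft_force: [0.1, -0.2, -0.1]
gripper_width: 1.001
t 2.90 pos [444.4 231.7  10.5] rot [-179.8   -0.4   14.7] F [ 0.1 -0.2 -0.1] w 1.001
shift [-0.038  0.008  0.086] turn [-0.0014 -0.002   0.0001]
```

```bash
python3 -m creep '[[-0.04,0.008,0.08,-0.001,-0.002,0,1],[0,0,0,0,0,0,1],[0,0,0,0,0,0,1]]'; python3 go.py 441.8 230.4 3;  python3 -m creep '[[0,0,0,0,0,0,0.2],[0,0,0,0,0,0,-1],[0,0,0,0,0,0,-1],[0,0,0,0,0,0,-1],[0,0,0,0,0,0,-1]]';python3 go.py 441.8 230.4 3
```

```text
time: 3.15
ee_pos: [0.4405, 0.2292, 0.0015]
tool_rot: [179.9, 0.3, 14.7]
ft_force: [0.2, 0.0, -0.1]
gripper_width: 0.998
t 3.15 pos [440.5 229.2   1.5] rot [179.9   0.3  14.7] F [ 0.2  0.  -0.1] w 0.998
shift [ 0.021 -0.01  -0.02 ] turn [0.0005 0.0014 0.    ]
time: 3.57
ee_pos: [0.4409, 0.2298, 0.0025]
tool_rot: [179.9, 0.2, 14.8]
ft_force: [-0.8, -0.2, -1.1]
gripper_width: 0.606
t 3.57 pos [440.9 229.8   2.5] rot [179.9   0.2  14.8] F [-0.8 -0.2 -1.1] w 0.606
shift [ 0.014 -0.005 -0.006] turn [0.0004 0.0011 0.0004]
```

```bash
python3 -m creep '[[0,0,-0.1,0,0,0,-1],[0,0,-0.3,0,0,0,-1],[0,0,-0.4,0,0,0,-1],[0,0,-0.4,0,0,0,-1],[0,0,-0.3,0,0,0,-1]]'; python3 go.py 480 20 140
```

```text
time: 3.98
ee_pos: [0.4378, 0.2268, 0.1152]
tool_rot: [179.5, 1.0, 14.7]
ft_force: [-0.2, 0.1, -1.4]
gripper_width: 0.601
t 3.98 pos [437.8 226.8 115.2] rot [179.5   1.   14.7] F [-0.2  0.1 -1.4] w 0.601
shift [-0.16   2.812 -0.304] turn [ 0.0027  0.0054 -0.0002]
```

```bash
python3 -m creep '[[-0.02,0.4,-0.05,0.003,0.005,0,-1],[-0.02,0.5,0,0,0,0,-1],[-0.02,0.5,0,0,0,0,-1],[-0.02,0.5,0,0,0,0,-1],[-0.02,0.4,0,0,0,0,-1]]';python3 -m creep '[[0,0.1,0,0,0,0,-1],[0,0,0,0,0,0,-1],[0,0,0,0,0,0,-1],[0,0,0,0,0,0,-1]]'; python3 go.py 480 20 140; cat > look.py <<'E'
import sys; from h import *
n=sys.argv[1]; P=ctrl.camera_params('wrist'); p,d=ctrl.snapshot('wrist'); cv2.imwrite(f'pics/{n}.png',p[:,:,::-1]); np.save(f'pics/{n}.npy',d); W=world(d,P); np.save(f'pics/{n}W.npy',W)
def near(x,y,r,z0,z1):
    m=(np.hypot(W[...,0]-x,W[...,1]-y)<r)&(W[...,2]>z0)&(W[...,2]<z1)&(d>0); return W[m]
E
python3 - <<'E'
import sys; sys.argv=['','w2']
from look import *
q=near(.5397,.020,.03,.05,.064); print('post top',len(q)); 
if len(q): print((q.min(0)+q.max(0))/2,np.ptp(q,axis=0),cv2.minEnclosingCircle(q[q[:,2]>.055][:,:2].astype(np.float32)*1000))
q=near(.5525,-.122,.06,.085,.095)
if len(q): print('br',cv2.minAreaRect(q[:,:2].astype(np.float32)*1000))
print(proj([[.5397,.02,.058]],P), proj([[.5397,.02,.008]],P))
E
```

```text
time: 4.4
ee_pos: [0.4804, 0.0613, 0.1296]
tool_rot: [-179.4, -1.3, 15.5]
ft_force: [-0.1, 0.0, -1.4]
gripper_width: 0.605
time: 4.73
ee_pos: [0.482, 0.049, 0.1311]
tool_rot: [-179.4, -1.3, 15.0]
ft_force: [-0.8, 0.2, -0.6]
gripper_width: 0.604
t 4.73 pos [482.   49.  131.1] rot [-179.4   -1.3   15. ] F [-0.8  0.2 -0.6] w 0.604
shift [-0.122  0.365 -0.126] turn [-0.0033 -0.0074  0.0016]
post top 648
[0.54027779 0.01935218 0.05489175] [0.01716737 0.01770868 0.00976456] ((540.6567993164062, 19.867259979248047), 6.55505895614624)
br ((547.5477905273438, -99.11296844482422), (6.5551066398620605, 24.842239379882812), 14.922160148620605)
[[389.43308705 179.63765241]] [[376.61600265 170.41869902]]
```

View pics/w2.png

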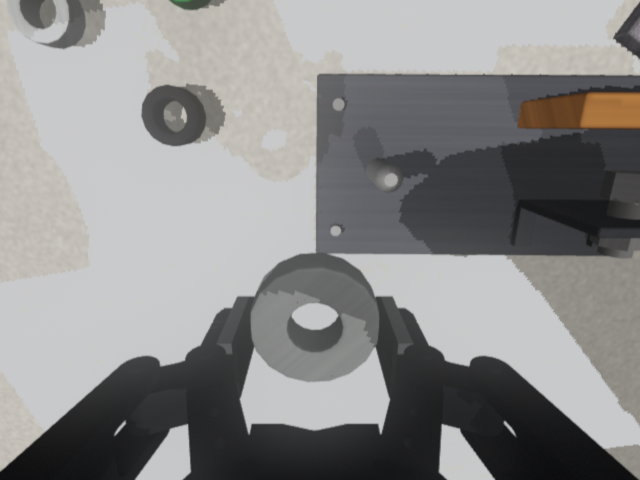

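The post top is at pixel (390,180), measured (540.6, 19.9). The ring is held squarely at (315,318). Next I'll measure the held ring's centre relative to the tool.

```bash
cat > ring.py <<'E'
# held ring in the tool frame, from look file n, wrist pose now
import sys; n,ro=sys.argv[1],float(sys.argv[2]); from h import *
from scipy.optimize import least_squares
s=ctrl.observe(); A=R.from_euler('xyz',s['tool_rot'],degrees=True)
T=A.inv().apply(np.load(f'pics/{n}W.npy').reshape(-1,3)-s['ee_pos'])*1000; T=T.reshape(480,640,3)
u=T[200:420,200:440].reshape(-1,3); u=u[(np.hypot(u[:,0],u[:,1])<ro+8)&(abs(u[:,1])<ro-6)&(abs(u[:,2]+12)<16)]
h=np.histogram(u[:,2],bins=np.arange(-30,6,1)); print(dict(zip(h[1],h[0])))
zt=h[1][np.argmax(h[0])]; f=u[abs(u[:,2]-zt-.5)<1.5]
print('top z',zt,np.polyfit(f[:,0],f[:,2],1)); b=f
x=[b[abs(b[:,1])<3][:,0]][0]; print('x range',x.min(),x.max(),'mid',(x.min()+x.max())/2,'y range',f[:,1].min(),f[:,1].max())
print('hole gap x',np.sort(x)[np.argmax(np.diff(np.sort(x)))],np.diff(np.sort(x)).max())
E
python3 ring.py w2 27
```

```text
{np.int64(-30): np.int64(0), np.int64(-29): np.int64(0), np.int64(-28): np.int64(0), np.int64(-27): np.int64(0), np.int64(-26): np.int64(0), np.int64(-25): np.int64(0), np.int64(-24): np.int64(0), np.int64(-23): np.int64(0), np.int64(-22): np.int64(0), np.int64(-21): np.int64(0), np.int64(-20): np.int64(0), np.int64(-19): np.int64(2), np.int64(-18): np.int64(170), np.int64(-17): np.int64(3137), np.int64(-16): np.int64(4601), np.int64(-15): np.int64(814), np.int64(-14): np.int64(223), np.int64(-13): np.int64(197), np.int64(-12): np.int64(164), np.int64(-11): np.int64(181), np.int64(-10): np.int64(147), np.int64(-9): np.int64(178), np.int64(-8): np.int64(160), np.int64(-7): np.int64(146), np.int64(-6): np.int64(156), np.int64(-5): np.int64(148), np.int64(-4): np.int64(156), np.int64(-3): np.int64(146), np.int64(-2): np.int64(130), np.int64(-1): np.int64(119), np.int64(0): np.int64(52), np.int64(1): np.int64(14), np.int64(2): np.int64(1), np.int64(3): np.int64(0), np.int64(4): np.int64(0)}
top z -16 [-2.51024129e-03 -1.57733298e+01]
x range -25.894543885117567 28.1937306576531 mid 1.1495933862677656 y range -20.997141511530923 20.998671415705324
hole gap x -8.582051748184947 20.300291541530996
```

```bash
python3 go.py 539.4 19.6 100; python3 -m creep '[[0.2,0.12,0,-0.0033,-0.0074,0.0016,-1],[0.2,0.1,0.1,0,0,0,-1],[0.1,0.05,0.1,0,0,0,-1],[0,0,0,0,0,0,-1],[0,0,0,0,0,0,-1]]'; python3 go.py 539.4 19.6 75
```

```text
t 4.78 pos [482.   49.3 131.1] rot [-179.4   -1.3   15. ] F [-0.3  0.3 -0.9] w 0.602
shift [0.627 0.585 0.423] turn [-0.0033 -0.0074  0.0018]
time: 5.2
ee_pos: [0.5235, 0.0445, 0.1156]
tool_rot: [-180.0, 0.1, 15.2]
ft_force: [-0.6, -0.1, -0.0]
gripper_width: 0.603
t 5.20 pos [523.5  44.5 115.6] rot [-1.80e+02  1.00e-01  1.52e+01] F [-0.6 -0.1 -0. ] w 0.603
shift [0.118 0.376 0.541] turn [-0.0001  0.0004  0.0029]
```

```bash
python3 -m creep '[[0.07,0.2,0.1,0,0,0.003,-1],[0.03,0.12,0.15,0,0,0,-1],[0,0,0,0,0,0,-1],[0,0,0,0,0,0,-1],[0,0,0,0,0,0,-1]]'; python3 go.py 539.4 19.6 80
```

```text
time: 5.62
ee_pos: [0.534, 0.0246, 0.0955]
tool_rot: [-179.9, 0.3, 14.9]
ft_force: [-0.8, 0.3, -1.8]
gripper_width: 0.604
t 5.62 pos [534.   24.6  95.5] rot [-179.9    0.3   14.9] F [-0.8  0.3 -1.8] w 0.604
shift [0.053 0.083 0.206] turn [-0.0003  0.0015  0.0009]
```

```bash
python3 -m creep '[[0.06,0.09,0.15,0,0.0015,0.001,-1],[0,0,0,0,0,0,-1],[0,0,0,0,0,0,-1],[0,0,0,0,0,0,-1]]'; python3 go.py 539.4 19.6 70
```

```text
time: 5.95
ee_pos: [0.5394, 0.0205, 0.086]
tool_rot: [-179.9, -0.1, 14.8]
ft_force: [0.2, -0.7, -1.3]
gripper_width: 0.599
t 5.95 pos [539.4  20.5  86. ] rot [-1.799e+02 -1.000e-01  1.480e+01] F [ 0.2 -0.7 -1.3] w 0.599
shift [-0.003  0.011  0.214] turn [-0.0004 -0.0006  0.0004]
```

```bash
python3 -m creep '[[0,0.01,0.15,0,0,0,-1],[0,0,0.05,0,0,0,-1],[0,0,0,0,0,0,-1],[0,0,0,0,0,0,-1]]'; python3 go.py 539.4 19.6 50
```

```text
time: 6.28
ee_pos: [0.5402, 0.0211, 0.0735]
tool_rot: [-179.9, -0.3, 14.9]
ft_force: [0.6, 0.9, -0.9]
gripper_width: 0.602
t 6.28 pos [540.2  21.1  73.5] rot [-179.9   -0.3   14.9] F [ 0.6  0.9 -0.9] w 0.602
shift [-0.017  0.017  0.313] turn [-0.0003 -0.0019  0.001 ]
```

```bash
python3 -m creep '[[-0.018,0.022,0.1,0,-0.002,0.001,-1],[0,0,0.08,0,0,0,-1],[0,0,0.08,0,0,0,-1],[0,0,0,0,0,0,-1]]'; python3 go.py 539.4 19.6 10
```

```text
time: 6.62
ee_pos: [0.54, 0.0195, 0.0538]
tool_rot: [-179.9, -0.1, 14.7]
ft_force: [-0.3, -0.8, -1.4]
gripper_width: 0.605
t 6.62 pos [540.   19.5  53.8] rot [-1.799e+02 -1.000e-01  1.470e+01] F [-0.3 -0.8 -1.4] w 0.605
shift [-0.009 -0.003  0.583] turn [-0.0004 -0.0007  0.0001]
```

No contact force, and the ring is over the tip. Continuing down.

```bash
python3 -m creep '[[-0.007,0,0.1,0,0,0,-1],[0,0,0.1,0,0,0,-1],[0,0,0.1,0,0,0,-1],[0,0,0.08,0,0,0,-1]]'; python3 go.py 539.4 19.6 10
```

```text
time: 6.95
ee_pos: [0.54, 0.0194, 0.0232]
tool_rot: [-179.9, -0.2, 14.7]
ft_force: [-0.6, 0.3, -1.5]
gripper_width: 0.603
t 6.95 pos [540.   19.4  23.2] rot [-179.9   -0.2   14.7] F [-0.6  0.3 -1.5] w 0.603
shift [-0.008 -0.005  0.176] turn [-0.0003 -0.0011  0.0001]
```

```bash
python3 -m creep '[[-0.006,-0.004,0.07,0,-0.001,0,-1],[0,0,0.05,0,0,0,-1],[0,0,0.03,0,0,0,-1],[0,0,0.02,0,0,0,-1]]'; python3 go.py 539.4 19.6 10
```

```text
time: 7.28
ee_pos: [0.5387, 0.0193, 0.0099]
tool_rot: [180.0, 0.3, 14.8]
ft_force: [-8.7, 2.4, 23.1]
gripper_width: 0.603
t 7.28 pos [538.7  19.3   9.9] rot [180.    0.3  14.8] F [-8.7  2.4 23.1] w 0.603
shift [ 0.009 -0.001 -0.001] turn [0.0001 0.0015 0.0006]
```

Seated at the predicted 10 mm. Releasing.

```bash
python3 -m creep '[[0.005,0,-0.01,0,0,0,-1],[0,0,0,0,0,0,1],[0,0,0,0,0,0,1],[0,0,0,0,0,0,1],[0,0,0,0,0,0,1]]'; python3 -m creep '[[0,0,-0.1,0,0,0,1],[0,0,-0.3,0,0,0,1],[0,0,-0.4,0,0,0,1],[0,0,-0.4,0,0,0,1],[0,0,-0.2,0,0,0,1]]'; python3 go.py 535 245 130;
```

```text
time: 7.7
ee_pos: [0.5405, 0.02, 0.0119]
tool_rot: [180.0, 0.1, 14.9]
ft_force: [0.3, 0.3, 1.0]
gripper_width: 1.003
time: 8.12
ee_pos: [0.5374, 0.0187, 0.117]
tool_rot: [179.9, 0.8, 14.8]
ft_force: [0.6, 0.5, 0.0]
gripper_width: 1.004
t 8.12 pos [537.4  18.7 117. ] rot [179.9   0.8  14.8] F [0.6 0.5 0. ] w 1.004
shift [ 0.737 -2.925 -0.189] turn [0.0005 0.0047 0.0006]
```

```bash
python3 - <<'E'
import sys; sys.argv=['','w3']
from look import *
q=near(.5397,.020,.035,.015,.04); print(len(q),'ring top z',np.percentile(q[:,2],[5,50,95]),cv2.minEnclosingCircle(q[:,:2].astype(np.float32)*1000))
E
python3 -m creep '[[0.1,-0.4,0,0,0.0047,0,1],[0.1,-0.5,0,0,0,0,1],[0.1,-0.5,0,0,0,0,1],[0.1,-0.5,0,0,0,0,1],[0.1,-0.45,0,0,0,0,1]]'; python3 -m creep '[[0.05,-0.1,0,0,0,0,1],[0,0,0,0,0,0,1],[0,0,0,0,0,0,1],[0,0,0,0,0,0,1],[0,0,0,0,0,0,1]]';python3 go.py 580 257 60; python3 - <<'E'
import sys; sys.argv=['','w4']
from look import *
q=near(.580,.257,.03,.012,.024); print(len(q),cv2.minEnclosingCircle(q[:,:2].astype(np.float32)*1000), proj([[.58,.257,.018]],P))
E
```

```text
3894 ring top z [0.02111021 0.02582195 0.02725081] ((540.941162109375, 21.42183494567871), 27.034879684448242)
time: 8.58
ee_pos: [0.5318, 0.1994, 0.1247]
tool_rot: [180.0, -0.8, 14.1]
ft_force: [1.0, -0.2, 0.6]
gripper_width: 1.0
time: 9.0
ee_pos: [0.5331, 0.2124, 0.1251]
tool_rot: [-180.0, -0.8, 14.5]
ft_force: [1.0, -0.7, -0.1]
gripper_width: 1.001
t 9.00 pos [533.1 212.4 125.1] rot [-180.    -0.8   14.5] F [ 1.  -0.7 -0.1] w 1.001
shift [ 0.742 -0.419  0.878] turn [-0.     -0.0045 -0.0012]
1919 ((581.3883666992188, 258.1386413574219), 19.92995834350586) [[269.95157922 159.11587052]]
```

View pics/w4.png

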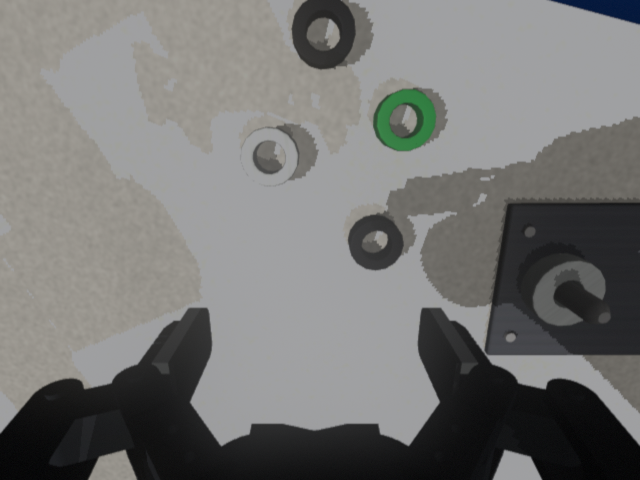

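The wide collar is home on the post: its top is at 26 mm and it shows at (570,290). The bare aluminium narrow collar is at (270,156), centre (581.3, 258.1), radius 19.9 mm. I'll narrow the opening to clear the neighbouring rings.

```bash
python3 -m creep '[[0.25,-0.15,0,0,-0.0045,-0.001,0.5],[0.3,-0.18,0.2,0,0,0,0.5],[0.2,-0.1,0.3,0,0,0,0.5],[0,0,0.2,0,0,0,0.5],[0,0,0,0,0,0,0.5]]'; python3 -m creep '[[0,0,0,0,0,0,0.5],[0,0,0,0,0,0,0.5]]';python3 go.py 581.3 258.1 40
```

```text
time: 9.47
ee_pos: [0.5822, 0.2522, 0.0731]
tool_rot: [-179.9, -0.1, 14.1]
ft_force: [-0.4, -0.0, -0.3]
gripper_width: 0.748
time: 9.63
ee_pos: [0.5823, 0.2499, 0.0727]
tool_rot: [180.0, 0.0, 14.0]
ft_force: [-0.2, -0.3, -0.5]
gripper_width: 0.748
t 9.63 pos [582.3 249.9  72.7] rot [180.   0.  14.] F [-0.2 -0.3 -0.5] w 0.748
shift [ 0.014 -0.109  0.436] turn [ 0.      0.0003 -0.004 ]
```

```bash
python3 -m creep '[[0.02,-0.12,0.15,0,0,-0.004,0.5],[0,0,0.15,0,0,0,0.5],[0,0,0.1,0,0,0,0.5],[0,0,0,0,0,0,0.5],[0,0,0,0,0,0,0.5]]'; python3 go.py 581.3 258.1 3
```

```text
time: 10.05
ee_pos: [0.582, 0.2591, 0.0435]
tool_rot: [-179.9, -0.2, 14.7]
ft_force: [0.1, -0.2, 1.1]
gripper_width: 0.752
t 10.05 pos [582.  259.1  43.5] rot [-179.9   -0.2   14.7] F [ 0.1 -0.2  1.1] w 0.752
shift [-0.015  0.012  0.54 ] turn [-0.0005 -0.0012  0.0001]
```

```bash
python3 -m creep '[[-0.015,0.012,0.15,0,-0.001,0,0.5],[0,0,0.15,0,0,0,0.5],[0,0,0.1,0,0,0,0.5],[0,0,0.06,0,0,0,0.5],[0,0,0,0,0,0,0.5]]'; python3 go.py 581.3 258.1 3
```

```text
time: 10.47
ee_pos: [0.5809, 0.258, 0.0056]
tool_rot: [-179.9, -0.0, 14.7]
ft_force: [-0.3, 0.1, -0.2]
gripper_width: 0.753
t 10.47 pos [580.9 258.    5.6] rot [-179.9   -0.    14.7] F [-0.3  0.1 -0.2] w 0.753
shift [ 0.006 -0.     0.034] turn [-0.0005 -0.0001  0.0002]
```

```bash
python3 -m creep '[[0.006,0,0.03,0,0,0,0.5],[0,0,0,0,0,0,-1],[0,0,0,0,0,0,-1],[0,0,0,0,0,0,-1],[0,0,0,0,0,0,-1]]'; python3 -m creep '[[0,0,0,0,0,0,-1],[0,0,-0.2,0,0,0,-1],[0,0,-0.4,0,0,0,-1],[0,0,-0.4,0,0,0,-1],[0,0,-0.3,0,0,0,-1]]'; python3 go.py 520 40 120
```

```text
time: 10.88
ee_pos: [0.582, 0.2584, 0.0035]
tool_rot: [-179.9, -0.1, 14.8]
ft_force: [-0.2, -0.7, -1.0]
gripper_width: 0.436
time: 11.3
ee_pos: [0.5779, 0.2555, 0.097]
tool_rot: [179.8, 0.8, 14.6]
ft_force: [0.1, 1.4, 0.0]
gripper_width: 0.433
t 11.30 pos [577.9 255.5  97. ] rot [179.8   0.8  14.6] F [0.1 1.4 0. ] w 0.433
shift [-1.477  2.586 -0.278] turn [ 0.001   0.0044 -0.0003]
```

```bash
python3 -m creep '[[-0.25,0.4,-0.08,0.001,0.0044,0,-1],[-0.25,0.45,-0.05,0,0,0,-1],[-0.25,0.45,-0.05,0,0,0,-1],[-0.25,0.45,0,0,0,0,-1],[-0.2,0.4,0,0,0,0,-1]]'; python3 -m creep '[[-0.1,0.2,0,0,0,0,-1],[0,0,0,0,0,0,-1],[0,0,0,0,0,0,-1],[0,0,0,0,0,0,-1],[0,0,0,0,0,0,-1]]'; python3 go.py 520 40 120; python3 - <<'E'
import sys; sys.argv=['','w5']
from look import *
q=near(.5405,.020,.03,.05,.064); print(len(q)); q=q[q[:,2]>.055]; print(cv2.minEnclosingCircle(q[:,:2].astype(np.float32)*1000),q[:,2].max())
E
python3 ring.py w5 20 | tail -3
```

```text
time: 11.72
ee_pos: [0.5365, 0.0799, 0.118]
tool_rot: [-179.7, -1.3, 15.3]
ft_force: [1.1, -0.7, -1.8]
gripper_width: 0.437
time: 12.13
ee_pos: [0.5303, 0.0573, 0.1191]
tool_rot: [-179.6, -1.3, 14.9]
ft_force: [0.3, -0.0, -0.4]
gripper_width: 0.439
t 12.13 pos [530.3  57.3 119.1] rot [-179.6   -1.3   14.9] F [ 0.3 -0.  -0.4] w 0.439
shift [-0.192  0.188 -0.018] turn [-0.002 -0.007  0.001]
598
((540.4461059570312, 20.001358032226562), 6.297460079193115) 0.059481758470265024
top z -16 [-5.33520821e-04 -1.50465784e+01]
x range -19.539865867607624 20.10530847723244 mid 0.28272130481240865 y range -13.991180010997873 13.995031349330857
hole gap x -9.678719450905179 20.307174335268463
```

```bash
python3 go.py 540.2 20 90; python3 -m creep '[[0,0.2,0.1,-0.002,-0.007,0.001,-1],[0,0.2,0.15,0,0,0,-1],[0,0.06,0.05,0,0,0,-1],[0,0,0,0,0,0,-1],[0,0,0,0,0,0,-1]]'; python3 go.py 540.2 20 80
```

```text
t 12.18 pos [530.4  57.6 119. ] rot [-179.6   -1.3   14.9] F [-0.1  0.5  0.9] w 0.435
shift [-0.011  0.52   0.384] turn [-0.002  -0.007   0.0011]
time: 12.6
ee_pos: [0.5421, 0.0288, 0.0957]
tool_rot: [180.0, -0.1, 15.2]
ft_force: [0.0, -0.1, 0.1]
gripper_width: 0.442
t 12.60 pos [542.1  28.8  95.7] rot [ 1.80e+02 -1.00e-01  1.52e+01] F [ 0.  -0.1  0.1] w 0.442
shift [-0.055  0.107  0.209] turn [ 0.     -0.0005  0.0026]
```

```bash
python3 -m creep '[[-0.055,0.11,0.1,0,0,0.0026,-1],[0,0,0,0,0,0,-1],[0,0,0,0,0,0,-1],[0,0,0,0,0,0,-1]]'; python3 go.py 540.2 20 75
```

```text
time: 12.93
ee_pos: [0.5403, 0.021, 0.0882]
tool_rot: [180.0, -0.2, 14.8]
ft_force: [-0.8, -0.5, -0.9]
gripper_width: 0.438
t 12.93 pos [540.3  21.   88.2] rot [180.   -0.2  14.8] F [-0.8 -0.5 -0.9] w 0.438
shift [-0.006  0.012  0.176] turn [ 0.     -0.0009  0.0005]
```

```bash
python3 -m creep '[[-0.006,0.014,0.15,0,-0.001,0,-1],[0,0,0.05,0,0,0,-1],[0,0,0,0,0,0,-1],[0,0,0,0,0,0,-1]]'; python3 go.py 540.2 20 50
```

```text
time: 13.27
ee_pos: [0.5403, 0.0203, 0.0723]
tool_rot: [-180.0, -0.0, 14.8]
ft_force: [0.7, 0.4, -0.8]
gripper_width: 0.436
t 13.27 pos [540.3  20.3  72.3] rot [-180.    -0.    14.8] F [ 0.7  0.4 -0.8] w 0.436
shift [-0.003  0.003  0.297] turn [-0.     -0.0002  0.0007]
```

```bash
python3 -m creep '[[0,0.003,0.1,0,0,0,-1],[0,0,0.1,0,0,0,-1],[0,0,0.08,0,0,0,-1],[0,0,0,0,0,0,-1]]'; python3 go.py 540.2 20 29
```

```text
time: 13.6
ee_pos: [0.5404, 0.02, 0.0493]
tool_rot: [180.0, -0.0, 14.8]
ft_force: [-0.4, 0.3, -0.6]
gripper_width: 0.435
t 13.60 pos [540.4  20.   49.3] rot [180.   -0.   14.8] F [-0.4  0.3 -0.6] w 0.435
shift [-0.003 -0.001  0.27 ] turn [ 0.     -0.0002  0.0008]
```

```bash
python3 -m creep '[[-0.003,0,0.09,0,0,0,-1],[0,0,0.08,0,0,0,-1],[0,0,0.05,0,0,0,-1],[0,0,0.03,0,0,0,-1],[0,0,0.02,0,0,0,-1]]'; python3 go.py 540.2 20 29
```

```text
time: 14.02
ee_pos: [0.5404, 0.0199, 0.0287]
tool_rot: [179.9, 0.0, 14.9]
ft_force: [-8.5, 2.3, 27.6]
gripper_width: 0.438
t 14.02 pos [540.4  19.9  28.7] rot [179.9   0.   14.9] F [-8.5  2.3 27.6] w 0.438
shift [-0.003 -0.002 -0.004] turn [0.0003 0.0002 0.0012]
```

```bash
python3 -m creep '[[0,0,-0.01,0,0,0,-1],[0,0,0,0,0,0,1],[0,0,0,0,0,0,1],[0,0,0,0,0,0,1],[0,0,0,0,0,0,1]]'; python3 -m creep '[[0,0,-0.15,0,0,0,1],[0,0,-0.3,0,0,0,1],[0,0,-0.4,0,0,0,1],[0,0,-0.4,0,0,0,1],[0,0,-0.3,0,0,0,1]]'; python3 go.py 530 -60 180
```

```text
time: 14.43
ee_pos: [0.5416, 0.0204, 0.0304]
tool_rot: [179.9, -0.1, 15.0]
ft_force: [-0.4, -1.1, 0.2]
gripper_width: 0.974
time: 14.85
ee_pos: [0.5368, 0.019, 0.1431]
tool_rot: [179.9, 0.9, 14.9]
ft_force: [0.0, 0.1, -0.2]
gripper_width: 1.001
t 14.85 pos [536.8  19.  143.1] rot [179.9   0.9  14.9] F [ 0.   0.1 -0.2] w 1.001
shift [-0.366  0.996 -0.484] turn [0.0004 0.0051 0.0009]
```

```bash
python3 -m creep '[[-0.1,0.35,-0.2,0,0.005,0.001,1],[-0.15,0.4,-0.15,0,0,0,1],[-0.15,0.35,-0.1,0,0,0,1],[-0.05,0.1,0,0,0,0,1],[0,0,0,0,0,0,1]]'; python3 -m creep '[[0,0,0,0,0,0,1],[0,0,0,0,0,0,1],[0,0,0,0,0,0,1]]';python3 go.py 530 -90 180; python3 - <<'E'
import sys; sys.argv=['','w6']
from look import *
q=near(.5405,.020,.03,.035,.048); print('narrow z',len(q),np.percentile(q[:,2],[5,50,95]),cv2.minEnclosingCircle(q[:,:2].astype(np.float32)*1000))
q=near(.5405,.020,.03,.055,.064); q=q[q[:,2]>.055]; print('post',cv2.minEnclosingCircle(q[:,:2].astype(np.float32)*1000))
q=near(.553,-.121,.06,.085,.095); print('br',len(q),cv2.minAreaRect(q[:,:2].astype(np.float32)*1000))
q=near(.576+.04,-.115+.01,.06,.069,.079); q=q[:]; print('rail',len(q),cv2.minAreaRect(q[:,:2].astype(np.float32)*1000))
c=near(.5743,-.1159,.022,.05,.082); y=np.radians(14.8); o=np.array([.5597,-.0525])
f=(c[:,:2]-o)@np.array([[np.cos(y),-np.sin(y)],[np.sin(y),np.cos(y)]]); F=np.c_[f,c[:,2]]*1000
F=F[(F[:,0]>-12)&(F[:,0]<8)]; print('head',F.min(0),F.max(0))
for a in range(-85,-45,4):
    s=F[abs(F[:,1]-a)<2]; print(a,len(s),np.median(s[:,2]).round(1) if len(s) else '')
E
```

```text
time: 15.27
ee_pos: [0.531, -0.0783, 0.1851]
tool_rot: [179.8, -0.8, 14.9]
ft_force: [-0.4, 0.4, -0.4]
gripper_width: 1.001
time: 15.52
ee_pos: [0.5305, -0.0774, 0.1836]
tool_rot: [179.9, -0.7, 14.9]
ft_force: [0.0, 0.4, -0.1]
gripper_width: 1.002
t 15.52 pos [530.5 -77.4 183.6] rot [179.9  -0.7  14.9] F [ 0.   0.4 -0.1] w 1.002
shift [-0.05   0.161  0.048] turn [ 0.0008 -0.004   0.0011]
narrow z 1591 [0.03853693 0.0437631  0.04517496] ((541.1651611328125, 21.027790069580078), 19.998300552368164)
post ((540.5994262695312, 18.97079086303711), 6.428539276123047)
br 958 ((553.8499145507812, -121.48048400878906), (5.8900980949401855, 69.43253326416016), 14.787788391113281)
rail 4403 ((590.1756591796875, -112.2834701538086), (66.10755920410156, 89.81947326660156), 14.909683227539062)
head [-11.99677512 -78.91601868  52.81360331] [  5.69873134 -51.98432751  76.68039116]
-85 0 
-81 0 
-77 39 64.7
-73 141 72.3
-69 141 73.3
-65 153 74.3
-61 168 73.9
-57 165 70.0
-53 108 66.4
-49 0
```

View pics/w6.png

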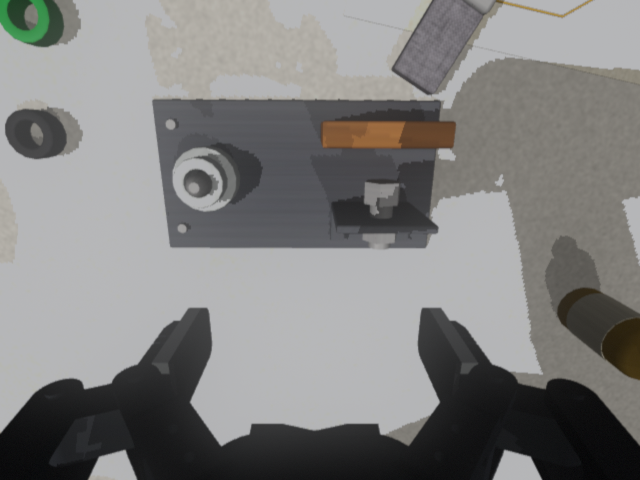

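Both collars are home on the post at (203,180): narrow top at 44 mm, wide top at 26 mm. The bolt head is at (382,188), between the bracket and the rail at (388,135). Its top corner leans to +y, as expected at −0.30 rad. Next I'll compute the tilted grasp.

```bash
cat > bolt.py <<'E'
# bolt.py phi_deg standoff_mm [xoff]: prints the go.py target for tilt phi about the foot's x
import sys,subprocess; from h import *
phi,so=map(float,sys.argv[1:3]); xo=float(sys.argv[3]) if len(sys.argv)>3 else 1
yaw=14.8; Z=R.from_euler('z',yaw,degrees=True); B=Z*R.from_euler('x',180+phi,degrees=True)
g=Z.apply([xo,-65,62])+[559.7,-52.5,0]; t=g+B.apply([0,0,18.7-so])
print('target',t.round(1)); subprocess.run(['python3','go.py',*map(str,t),str(180+phi),'0',str(yaw)])
E
python3 bolt.py -17.2 75
```

```text
t 15.57 pos [530.4 -77.2 183.5] rot [179.9  -0.7  14.9] F [-0.2  0.4 -0.2] w 0.999
shift [0.463 0.424 0.909] turn [-0.0948 -0.004   0.0001]
target [573.  -99.  115.8]
```

```bash
python3 -m creep '[[0.15,0.12,0.1,-0.032,-0.0013,0,0.2],[0.15,0.12,0.2,-0.032,-0.0013,0,0.2],[0.1,0.06,0.2,-0.031,-0.0013,0,0.2],[0,0,0,0,0,0,0.2],[0,0,0,0,0,0,0.2]]'; python3 bolt.py -17.2 75
```

```text
time: 15.98
ee_pos: [0.5703, -0.0914, 0.1469]
tool_rot: [162.1, -0.1, 15.3]
ft_force: [-0.1, 0.5, 0.3]
gripper_width: 0.599
t 15.98 pos [570.3 -91.4 146.9] rot [ 1.621e+02 -1.000e-01  1.530e+01] F [-0.1  0.5  0.3] w 0.599
shift [ 0.007 -0.026  0.428] turn [ 0.0038 -0.0014  0.0022]
target [573.  -99.  115.8]
```

```bash
python3 -m creep '[[0.007,-0.026,0.15,0.004,-0.0014,0.002,0.2],[0,0,0.15,0,0,0,0.2],[0,0,0.1,0,0,0,0.2],[0,0,0,0,0,0,0.2],[0,0,0,0,0,0,0.2]]'; python3 bolt.py -17.2 30
```

```text
time: 16.4
ee_pos: [0.5746, -0.0971, 0.117]
tool_rot: [163.3, -0.3, 14.6]
ft_force: [-0.1, -0.2, 0.2]
gripper_width: 0.597
t 16.40 pos [574.6 -97.1 117. ] rot [163.3  -0.3  14.6] F [-0.1 -0.2  0.2] w 0.597
shift [-0.029  0.019  0.621] turn [-0.003  -0.0011 -0.0014]
target [ 576.4 -111.9   72.8]
```

```bash
python3 -m creep '[[-0.029,0.019,0.15,-0.003,-0.001,-0.0014,0.2],[0,0,0.15,0,0,0,0.2],[0,0,0.15,0,0,0,0.2],[0,0,0.1,0,0,0,0.2],[0,0,0,0,0,0,0.2]]'; python3 bolt.py -17.2 0
```

```text
time: 16.82
ee_pos: [0.5796, -0.1116, 0.0809]
tool_rot: [162.9, -0.6, 14.6]
ft_force: [0.5, -0.4, -0.1]
gripper_width: 0.599
t 16.82 pos [ 579.6 -111.6   80.9] rot [162.9  -0.6  14.6] F [ 0.5 -0.4 -0.1] w 0.599
shift [-0.047 -0.038  0.501] turn [-0.0003 -0.003  -0.0019]
target [ 578.7 -120.4   44.1]
```

```bash
python3 -m creep '[[-0.047,-0.038,0.12,0,-0.003,-0.002,0.2],[0,0,0.12,0,0,0,0.2],[0,0,0.12,0,0,0,0.2],[0,0,0.06,0,0,0,0.2],[0,0,0,0,0,0,0.2]]'; python3 bolt.py -17.2 0;  python3 -m creep '[[0,0,0,0,0,0,0.2],[0,0,0,0,0,0,0.2]]'; python3 bolt.py -17.2 0
```

```text
time: 17.23
ee_pos: [0.5794, -0.1191, 0.049]
tool_rot: [162.9, -0.2, 14.8]
ft_force: [-0.3, 0.2, 0.5]
gripper_width: 0.6
t 17.23 pos [ 579.4 -119.1   49. ] rot [162.9  -0.2  14.8] F [-0.3  0.2  0.5] w 0.600
shift [-0.014 -0.005  0.066] turn [-0.0003 -0.0009 -0.0002]
target [ 578.7 -120.4   44.1]
time: 17.4
ee_pos: [0.5792, -0.1194, 0.0484]
tool_rot: [162.9, -0.1, 14.8]
ft_force: [-0.2, -0.4, -0.2]
gripper_width: 0.598
t 17.40 pos [ 579.2 -119.4   48.4] rot [ 1.629e+02 -1.000e-01  1.480e+01] F [-0.2 -0.4 -0.2] w 0.598
shift [-0.01  -0.006  0.058] turn [-0.0003 -0.0005 -0.0001]
target [ 578.7 -120.4   44.1]
```

```bash
python3 -m creep '[[-0.01,-0.006,0.06,0,-0.0005,0,0.2],[0,0,0,0,0,0,0.2],[0,0,0,0,0,0,0.2]]'; python3 bolt.py -17.2 0;  python3 -m creep '[[0,0,0,0,0,0,-0.1],[0,0,0,0,0,0,-1],[0,0,0,0,0,0,-1],[0,0,0,0,0,0,-1],[0,0,0,0,0,0,-1]]'; python3 bolt.py -17.2 0
```

```text
time: 17.65
ee_pos: [0.5794, -0.1203, 0.0444]
tool_rot: [162.8, -0.1, 14.8]
ft_force: [0.4, -0.2, 0.1]
gripper_width: 0.596
t 17.65 pos [ 579.4 -120.3   44.4] rot [ 1.628e+02 -1.000e-01  1.480e+01] F [ 0.4 -0.2  0.1] w 0.596
shift [-0.01  -0.001  0.003] turn [-0.0002 -0.0006 -0.0001]
target [ 578.7 -120.4   44.1]
time: 18.07
ee_pos: [0.5799, -0.1215, 0.0456]
tool_rot: [162.8, -0.1, 14.7]
ft_force: [0.7, 1.4, -1.0]
gripper_width: 0.264
t 18.07 pos [ 579.9 -121.5   45.6] rot [ 1.628e+02 -1.000e-01  1.470e+01] F [ 0.7  1.4 -1. ] w 0.264
shift [-0.012 -0.022  0.013] turn [ 0.0002 -0.0007 -0.0006]
target [ 578.7 -120.4   44.1]
```

```bash
python3 -m creep '[[0,0,0,0,0,0,-1],[0,0,0,0,0,0,-1],[0,0,0,0,0,0,-1]]'; python3 bolt.py -17.2 0
```

```text
time: 18.32
ee_pos: [0.5799, -0.1215, 0.0456]
tool_rot: [162.8, -0.1, 14.8]
ft_force: [0.5, -1.0, -0.9]
gripper_width: 0.271
t 18.32 pos [ 579.9 -121.5   45.6] rot [ 1.628e+02 -1.000e-01  1.480e+01] F [ 0.5 -1.  -0.9] w 0.271
shift [-0.012 -0.022  0.013] turn [ 0.0002 -0.0006 -0.0005]
target [ 578.7 -120.4   44.1]
```

```bash
python3 -m creep '[[0,-0.0125,0,0.016,0,0,-1],[0,-0.0125,0,0.016,0,0,-1],[0,0,0,0,0,0,-1]]'; python3 bolt.py 0 0; python3 -c "
from bench import ctrl
s=ctrl.observe();print(s['torque'],s['gripper_width'])"
```

```text
time: 18.57
ee_pos: [0.5795, -0.1198, 0.0451]
tool_rot: [168.7, -0.1, 14.9]
ft_force: [-2.9, 2.3, 0.4]
gripper_width: 0.263
t 18.57 pos [ 579.5 -119.8   45.1] rot [ 1.687e+02 -1.000e-01  1.490e+01] F [-2.9  2.3  0.4] w 0.263
shift [-0.012 -0.072  0.011] turn [ 0.0627 -0.0004  0.0003]
target [ 577.3 -115.1   43.3]
[ 0.79044398  0.62690054 -0.13336697] 0.26315323103956795
```

```bash
python3 -m creep '[[0,-0.0125,0,0.016,0,0,-1],[0,-0.0125,0,0.016,0,0,-1],[0,-0.0125,0,0.016,0,0,-1],[0,0,0,0,0,0,-1]]'; python3 bolt.py 0 0; python3 - <<'E'
import sys; sys.argv=['','w7']
from look import *
s=ctrl.observe(); print(s['torque'],s['gripper_width'],s['ft_force'])
p,d=ctrl.snapshot('side'); P=ctrl.camera_params('side'); u,v=proj([[.5743,-.1159,.062]],P)[0].astype(int); print(u,v)
w=p[:,:,::-1]; a=cv2.resize(cv2.imread('pics/w7.png')[140:300,220:420],(500,400),interpolation=cv2.INTER_CUBIC); b=cv2.resize(w[v-50:v+50,u-37:u+38],(300,400),interpolation=cv2.INTER_CUBIC)
cv2.imwrite('pics/c7.png',np.clip(np.hstack([a,b])*1.5,0,255).astype(np.uint8))
print(proj([[.5743,-.1159,.062]],P))
E
```

```text
time: 18.9
ee_pos: [0.5788, -0.1173, 0.0448]
tool_rot: [177.6, -0.0, 14.9]
ft_force: [-1.9, 5.6, 1.3]
gripper_width: 0.27
t 18.90 pos [ 578.8 -117.3   44.8] rot [177.6  -0.   14.9] F [-1.9  5.6  1.3] w 0.270
shift [-0.011 -0.034  0.019] turn [ 0.0135 -0.0001  0.0006]
target [ 577.3 -115.1   43.3]
[ 0.44390647  0.26054765 -0.09038313] 0.265082540573384 [-0.94992845  3.03242083  0.48381689]
337 222
[[337.03301358 222.54688643]]
```

View pics/c7.png

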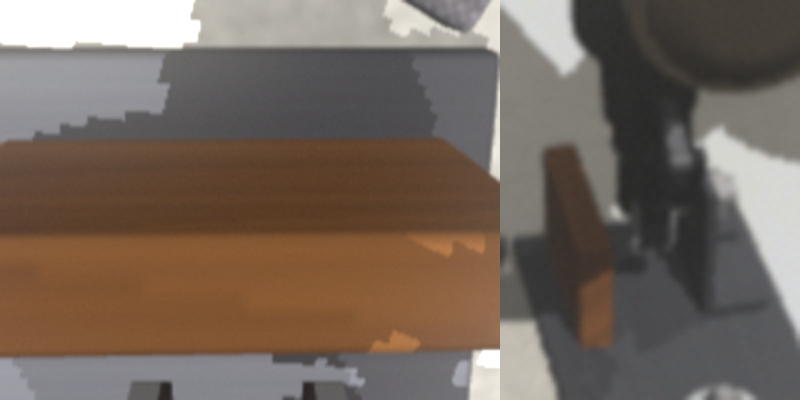

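The fingers are in the gap, but the head itself is lower in the wrist picture, outside the crop. I'll complete the turn and look there.

```bash
python3 -m creep '[[0,-0.011,0,0.015,0,0,-1],[0,0,0,0.002,0,0,-1],[0,0,0,0,0,0,-1],[0,0,0,0,0,0,-1]]'; python3 bolt.py 0 0; python3 - <<'E'
import sys; sys.argv=['','w8']
from look import *
s=ctrl.observe(); print(s['torque'],s['gripper_width'],s['ft_force'],s['tool_rot'])
a=cv2.imread('pics/w8.png')[270:430,215:415]; a=cv2.resize(a,(750,600),interpolation=cv2.INTER_CUBIC)
cv2.imwrite('pics/c8.png',np.clip(a*2.0,0,255).astype(np.uint8))
A=R.from_euler('xyz',s['tool_rot'],degrees=True); T=A.inv().apply(W.reshape(-1,3)-s['ee_pos']).reshape(480,640,3)*1000
m=(abs(T[...,1])<16)&(abs(T[...,0])<14)&(T[...,2]>-40)&(T[...,2]<-4)
for yy in range(-16,16,2):
    q=T[m&(abs(T[...,1]-yy)<1)]; print(yy,len(q),np.percentile(q,[10,50,90],axis=0)[:,[0,2]].round(1).tolist() if len(q) else '')
E
```

```text
time: 19.33
ee_pos: [0.5785, -0.1165, 0.0448]
tool_rot: [180.0, 0.0, 15.2]
ft_force: [0.3, -0.7, 0.4]
gripper_width: 0.268
t 19.33 pos [ 578.5 -116.5   44.8] rot [180.    0.   15.2] F [ 0.3 -0.7  0.4] w 0.268
shift [-0.011 -0.022  0.02 ] turn [0.     0.     0.0024]
target [ 577.3 -115.1   43.3]
[-0.37521149 -0.24408467 -0.19693772] 0.26226099649163587 [ 0.09948052 -0.52593908 -0.56003807] [1.79992898e+02 3.56715966e-03 1.52479437e+01]
-16 135 [[10.5, -37.1], [11.2, -25.8], [11.6, -10.3]]
-14 467 [[-5.2, -38.2], [10.8, -36.4], [11.6, -12.9]]
-12 640 [[-8.2, -37.4], [3.1, -25.5], [10.9, -13.1]]
-10 303 [[-9.5, -26.6], [1.1, -25.3], [3.5, -13.7]]
-8 313 [[-9.7, -27.6], [1.6, -26.4], [3.5, -12.9]]
-6 329 [[-10.1, -28.7], [2.0, -27.4], [3.5, -12.7]]
-4 383 [[-9.7, -29.9], [1.6, -28.6], [3.5, -11.9]]
-2 369 [[-9.3, -31.1], [2.6, -29.7], [3.5, -10.6]]
0 363 [[-9.5, -30.8], [2.7, -29.5], [3.5, -10.0]]
2 387 [[-9.5, -29.8], [1.8, -28.5], [3.5, -12.1]]
4 327 [[-10.0, -28.6], [1.4, -27.4], [3.5, -12.3]]
6 315 [[-10.0, -27.6], [1.5, -26.4], [3.4, -12.7]]
8 299 [[-9.9, -26.5], [0.5, -25.3], [3.3, -13.3]]
10 651 [[-8.2, -37.4], [3.0, -25.5], [11.1, -12.6]]
12 466 [[-5.3, -38.2], [10.7, -36.6], [11.6, -12.9]]
14 274 [[10.6, -37.0], [11.2, -25.8], [11.7, -9.4]]
```

View pics/c8.png

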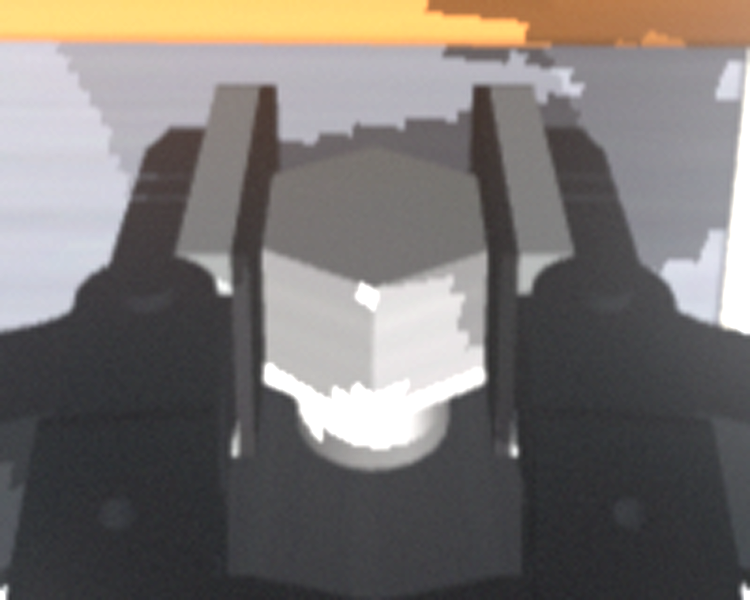

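The crop shows the head held flush between both pads. Its top corner is at (377,285), midway between the pads, and its faces slope equally. The depth profile is also symmetric, so the flats are upright to within about 1°. I'll check that it stays steady, then hand in.

```bash
python3 -m creep '[[0,0,0,0,0,0,-1],[0,0,0,0,0,0,-1],[0,0,0,0,0,0,-1],[0,0,0,0,0,0,-1]]'; python3 bolt.py 0 0; python3 - <<'E'
import sys; sys.argv=['','w9']
from look import *
s=ctrl.observe(); print(s['torque'],s['gripper_width'],s['tool_rot'],s['dq'].round(2))
A=R.from_euler('xyz',[180,0,14.8],degrees=True); T=A.inv().apply(W.reshape(-1,3)-s['ee_pos']).reshape(480,640,3)*1000
m=(abs(T[...,0]+3)<6)&(T[...,2]>-40)&(T[...,2]<-22)
for lo,hi in((-9,-3),(1,7)):
    q=T[m&(T[...,1]>lo)&(T[...,1]<hi)]; print(np.degrees(np.arctan(np.polyfit(q[:,1],q[:,2],1)[0])))
E
```

```text
time: 19.72
ee_pos: [0.5785, -0.1165, 0.0448]
tool_rot: [179.8, -0.0, 15.3]
ft_force: [-0.0, -1.3, -0.5]
gripper_width: 0.268
t 19.72 pos [ 578.5 -116.5   44.8] rot [179.8  -0.   15.3] F [-0.  -1.3 -0.5] w 0.268
shift [-0.011 -0.023  0.02 ] turn [ 0.0012 -0.      0.003 ]
target [ 577.3 -115.1   43.3]
[-0.33294279 -0.20120616 -0.23827922] 0.26890151929078854 [ 1.79788587e+02 -5.66779049e-03  1.53333021e+01] [-0.13 -0.07  0.13 -0.2  -0.15  0.2 ]
-27.53815432161102
26.053979244280708
```

```bash
python3 -c "
from bench import ctrl
print(ctrl.finish_job()); s=ctrl.observe(); print(s['time'],s['tool_rot'],s['gripper_width'])"
```

```text
the job is handed in; nothing more can be done
None
the job is handed in; nothing more can be done
```

The job is handed in at about 20 s of the 67 s allowed, with the gripper still holding the bolt head and its flats upright.

- **Collars:** I put the wide collar on the post first, then the narrow bare-aluminium one. Depth readings put their tops at about 26 mm and 44 mm above the table, which are the fully seated heights. Each stopped with a firm push of about 25 N before I let go.
- **Bolt:** I gripped the head with the fingers tipped 17° to match the flats, then turned it with them.
    - **Angle:** at the last check the tool stood within 0.2° of upright. The two upper faces of the head sloped −27.5° and +26.1° (30° each expected), so any tilt left is about 0.7°.
    - **Steadiness:** the pose and the grip did not change over the last few holding rows.
- **What disagreed:** the finger opening read about 0.5–1 mm more than the 24 mm head. The close-up showed the pads flush on the flats, so I put it down to the opening scale. The tool's yaw also drifted about 0.5° from the foot's.
- **Left alone:** I did not go near the paint bottle, tissue box, brush or the black and green rings, but I took no last picture to confirm that they had not moved.

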